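# Push the kit box through the gate and up to the stop

### The arm

A 7-joint arm with a two-finger parallel gripper is mounted at the origin on the work surface. World frame = base frame: x ahead of the robot, y to its left, z up, the work surface at z = 0. Lengths are in m, angles in degrees, forces in N, time in s.
With the tool pointing down it reaches from about 0.4 to 0.85 m from the base axis. Payload 6.9 kg.
Tool frame: the origin (TCP) lies on the centre line of the jaws, within the pads' length; the fingertips stand 14 mm ahead of it and the grasp point (between the pads) lies 5 mm behind it; z points along the fingers, y is the line along which they close (so a half turn about z gives the same grasp; the last joint's range is limited). The gripper opens to 85 mm and grips with 20 to 120 N. Pads are 22 mm wide; open, the fingers measure 114 mm over their backs; the gripper's body (76 mm by 85 mm) begins 54 mm behind the grasp point. The pads swing forward as they close: fully open they stand 13 mm farther back than shut.
Start: joints at [-63.398, 29.078, -13.613, 85.955, 7.202, 65.827, -8.869], TCP at [0.219, 0.585, 0.245] pointing down, gripper open.
Joint ranges: [-176.47, 176.47], [-13.61, 117.27], [-81.72, 77.17], [0.22, 143.17], [-87.28, 267.28], [10, 112.55], [-165.47, 165.47]. Speed limits (degrees/s): [136.94, 136.94, 180, 180, 180, 180, 180].

### API

Orientations are given as a 3x3 rotation matrix whose columns are the frame's x, y, z axes.
In Python, from station import ctrl, observe, viewer, workorder gives the robot as it stands. Calls block until the motion is done:
- ctrl.move_ptp(position, orientation): joint-space move of the TCP to a pose.
- ctrl.move_l(position, orientation=None, max_speed=0.15, stop_force=None): straight line of the TCP; orientation=None keeps the orientation; max_speed is the mean speed in m/s. With stop_force (N) it stops when the force on the tool has changed by that much, and returns True; else False.
- ctrl.movej(angles): joint-space move.
- ctrl.command_gripper(opening, grip_force=None): finger opening in m; grip_force is the grip in N (None keeps the last); returns when the fingers have stopped.
- ctrl.pause(seconds).
- ctrl.ik(position, orientation): joint angles nearest the present ones, or None.
- observe(): the state.
- viewer.camera(name): name is "side" or "top"; returns a dict with "color" (420x560x3 uint8, blue, green, red), "z_map" (420x560 float32, m along the optical axis (not along the pixel's ray), 0 where there is no reading), "intrinsics" (3x3 intrinsics, pixels), "R" (3x3) and "t" (3): a world point X has camera coordinates R X + t. Camera axes: x right, y down, z forward; pixel columns grow to the right and rows downward; lengths in m; the calibration is good to about 2 mm. A picture is of the moment at which its call begins.
A pose or a line that the arm cannot do raises ctrl.IKError and nothing moves.
- workorder.finish_job(): hands the job in; it is judged then, once.
The state is a dict: "t": time; "q": joint angles; "joint_vel": joint speeds; "joint_torque": joint torques, N m; "tool_pos": TCP position; "orientation": TCP orientation; "wrist_force": force on the tool from outside, world axes, zero at the start; "ft_torque": the same for the moment, N m; "opening": finger opening in m; "grip_force": force on a finger pad.
Only numpy, scipy, OpenCV 4.12 (cv2) and the standard library are available. Lean on these libraries where they do the work, as an engineer would, in place of code of your own. Each camera call takes 0.05 s, during which the arm holds its last target. There are 200 camera calls.

### The job

Push the lidded grey kit box across the bench, through the narrow gap between the two bolted-down steel posts, until its front end lies flat against the steel stop bar behind them. Only push it with the fingers: it stays down on the bench all the way, never lifted or tipped, and goes between the posts, not around them. Leave the other things on the bench where they are, and take the hand clear at the end.

Things in the scene. Friction and masses are not known exactly. Their poses are not given: they have to be found in the camera images.
- box_center (a point): Centre of the kit box: a closed grey plastic box with a lid, a black seam line and a white card on the lid; 120 mm long (x axis), 90 mm wide (y axis), 50 mm high, its sides flat and upright. This point is 25 mm above the bench. It starts on the robot's left (+y) of the gate, up to 0.17 m off its centre line and 0.55 rad askew to it. Either end may lead.
- kit_box: The same kit box; this origin is the centre of its underside. It is loose, weighs 0.4 to 0.85 kg and slides on the bench under a push of some newtons.
- gate: The fixed steel gate. Origin on the bench mid-way between the two posts; x is the way the box is to go through (roughly world -y), y across the gap, z up. Round steel posts, 30 mm in diameter, 45 mm high, stand at x = 0, y = +64 and -64 mm, leaving a 98 mm gap. Steel strips 4 mm high run from the posts to the stop along y = +-70 to +-94 mm; between them is bare bench.
- stop_face (a point): Middle of the stop bar's face towards the posts, at x = 155 mm, 15 mm up in the gate's frame (same axes). The bar is fixed dark steel, 30 mm high, 20 mm thick, 188 mm long across the lane. The box is home when its centre is 60 mm short of this face (x = 95 mm in the gate's frame).
- fitting_big: Loose bystander: turned steel tube fitting standing upright, 40 mm in diameter, 60 mm high, beside the gate; origin under its centre.
- fitting_small: Loose bystander: turned steel tube fitting standing upright, 30 mm in diameter, 45 mm high, beside the gate; origin under its centre.
- flange: Loose bystander: flat steel ring, 64 mm outside, 28 mm hole, 18 mm high; origin under its centre.
- jar: Loose bystander: small jar with black cap, 56 mm in diameter, 70 mm high; origin under its centre.
- spanner: Loose bystander: steel spanner about 180 mm long lying on the bench along its x axis; origin under its middle.
- plug: Loose bystander: black plastic plug, 44 mm in diameter, 30 mm high; origin under its centre.
- mug: Loose bystander: white mug, 80 mm in diameter, 90 mm high; origin under its centre.
Not all that is in view belongs to the job. Leave any pink look-alike of the kit_box alone.

How it is judged (in metres and radians):
On the way, in this order (a step that is already met when the one before it is completed fails the run):
1. the box is in the gap between the two posts, flat on the bench (x of box_center in the frame of gate between -0.035 and 0.035 m and y of box_center in the frame of gate between -0.02 and 0.02 m and height (world z) of box_center below 0.032 m), for 0.1 s.
2. the box lies flat against the stop bar (x of box_center in the frame of gate above 0.0905 m and y of box_center in the frame of gate between -0.025 and 0.025 m and angle between the x axis of box_center and the x axis of gate, either way round below 0.05 rad and angle between box_center's own z axis and vertical below 0.03 rad), for 0.2 s.
At the end, for the whole second after the job is handed in: The box stands on the bench past the posts, its front end within 4.5 mm of the stop bar and parallel to it within 0.05 rad, within 25 mm of the lane's centre line, at rest (all of step 2 and height (world z) of box_center between 0.02 and 0.03 m and linear speed of kit_box below 0.01 m/s); the robot touches nothing.
It fails at once if the box is lifted off the bench or tipped (10 mm, 0.15 rad) (height (world z) of box_center above 0.035 m or angle between box_center's own z axis and vertical above 0.15 rad).
It fails at once if the box goes round the outside of the posts (x of box_center in the frame of gate above 0 m and (y of box_center in the frame of gate above 0.06 m or y of box_center in the frame of gate below -0.06 m)).
It fails at once if a bystander is moved more than 25 mm (distance of any of fitting_big, fitting_small, flange, jar, spanner, plug, mug from where it was at the start of the episode above 0.025 m).
It also fails if it takes over 64 s, if anything falls off the work surface, if the arm or the gripper's body presses on something with over 40 N, if the wrist force passes 120 N, or if a joint passes its speed limit or range.

## Working session

There is one attempt and no reset: what is moved stays moved. The work goes in short steps, each a Python script; the robot and the scene stay as the last script left them, time stands still between calls to the robot, and variables do not carry over. Pictures are saved under pics/ and viewed, at most 10 in all, crops included, and the job is handed in when it is done.

```bash
ls; mkdir -p pics; python3 - <<'E'
from station import ctrl, observe, viewer, workorder
import cv2, numpy as np
for n in ("top","side"):
    c=viewer.camera(n); cv2.imwrite(f"pics/{n}0.png",c["color"]); np.savez(f"pics/{n}0.npz",**c)
    print(n,c["intrinsics"],c["R"],c["t"])
print(observe())
E
```

```text
pics
top [[429.90777457   0.         276.84646528]
 [  0.         429.90777457 206.69688385]
 [  0.           0.           1.        ]] [[ 0.02153809 -0.99965512  0.01502485]
 [-0.98185843 -0.02398169 -0.18809281]
 [ 0.18838826 -0.01070112 -0.98203633]] [-0.01877375  0.56668898  1.00451219]
side [[379.39262652   0.         278.96697407]
 [  0.         379.39262652 208.84713753]
 [  0.           0.           1.        ]] [[ 0.99270458 -0.12055745  0.0018782 ]
 [-0.05825907 -0.49324369 -0.8679381 ]
 [ 0.10556281  0.8614967  -0.49666883]] [-0.5635954   0.0880158   0.93355661]
{'t': 0.1, 'q': array([-63.39749853,  29.12189312, -13.60870768,  86.00225705,
         7.20164075,  65.82692473,  -8.86799704]), 'joint_vel': array([-0.0174387 , -0.14312091,  0.03864926, -0.10037016,  0.01135069,
       -0.0210469 ,  0.03363831]), 'joint_torque': array([-4.81851821e-03, -6.21839404e+01, -2.19452351e+00, -2.50204414e+01,
        1.25177760e-02,  7.89436192e-03,  1.89608542e-06]), 'tool_pos': array([0.21939508, 0.58477645, 0.24450773]), 'orientation': array([[-9.36325042e-01,  3.51134052e-01, -5.42226039e-04],
       [ 3.51134470e-01,  9.36323810e-01, -1.51911184e-03],
       [-2.57127460e-05, -1.61277671e-03, -9.99998699e-01]]), 'wrist_force': array([ 0.02350725,  1.18100154, -0.90392001]), 'ft_torque': array([ 0.00694611, -0.03670004, -0.05564315]), 'grip_force': 0.0, 'opening': 0.08544736783892966}
```

View pics/top0.png

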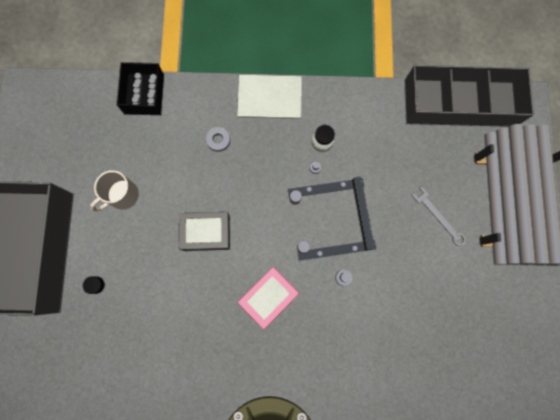

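View pics/side0.png

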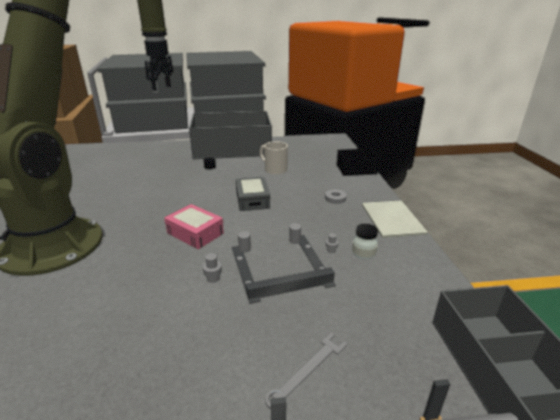

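The top view shows the grey box at (204,230), posts at (296,196) and (304,247), and the stop bar from (358,180) to (370,248). The pink decoy is at (268,298), and the fittings at (315,168) and (344,277) lie outside the lane.

```bash
cat > h.py <<'E'
import numpy as np, cv2
from station import ctrl, observe, viewer, workorder
def cloud(c):
    K=c["intrinsics"];z=c["z_map"];v,u=np.indices(z.shape)
    P=np.stack([(u-K[0,2])/K[0,0]*z,(v-K[1,2])/K[1,1]*z,z],-1)
    W=(P-c["t"])@c["R"]; W[z==0]=np.nan
    return W
def rect(W,roi,zlo,zhi):
    x0,x1,y0,y1=roi
    m=(W[...,2]>zlo)&(W[...,2]<zhi)&(W[...,0]>x0)&(W[...,0]<x1)&(W[...,1]>y0)&(W[...,1]<y1)
    n,l,s,_=cv2.connectedComponentsWithStats(m.astype(np.uint8))
    out=[]
    for i in range(1,n):
        if s[i,4]<25: continue
        p=W[l==i]; r=cv2.minAreaRect((p[:,:2]*1000).astype(np.float32))
        out.append((s[i,4],np.round(p.mean(0),4),r))
    return out
E
python3 - <<'E'
from h import *
c=np.load("pics/top0.npz");W=cloud(c)
for u,v in [(204,230),(296,196),(304,247),(364,214),(268,298)]: print((u,v),W[v,u].round(4))
print("tall")
for o in rect(W,(.2,.9,-.5,.5),.036,.06): print(o)
print("bar")
for o in rect(W,(.3,.8,-.35,.1),.02,.036): print(o)
E
```

```text
(204, 230) [0.5054 0.1705 0.0509]
(296, 196) [ 0.5974 -0.0532  0.0432]
(304, 247) [ 0.4703 -0.0744  0.0437]
(364, 214) [ 0.5582 -0.2259  0.0298]
(268, 298) [0.3465 0.0105 0.0476]
tall
(np.int32(376), array([0.8443, 0.3617, 0.0495]), ((859.0386962890625, 361.39239501953125), (103.04522705078125, 80.87855529785156), 89.7804946899414))
(np.int32(312), array([ 0.8274, -0.4022,  0.048 ]), ((824.7543334960938, -405.59423828125), (173.61236572265625, 73.75253295898438), 60.746864318847656))
(np.int32(98), array([ 0.867 , -0.4472,  0.048 ]), ((864.5636596679688, -447.33453369140625), (69.49835968017578, 4.3336501121521), 0.34294065833091736))
(np.int32(107), array([ 0.7374, -0.1149,  0.0445]), ((743.4600830078125, -116.25920104980469), (53.28245544433594, 33.514122009277344), 68.25604248046875))
(np.int32(42), array([ 0.6784, -0.1011,  0.0447]), ((678.9386596679688, -101.03832244873047), (16.329076766967773, 15.533500671386719), 36.30459213256836))
(np.int32(127), array([0.6154, 0.4175, 0.0481]), ((611.3514404296875, 412.36175537109375), (30.67085838317871, 70.12629699707031), 60.92123794555
[... 844 characters left out ...]
-170.5375213623047), (37.58781051635742, 32.95134735107422), 72.77047729492188))
bar
(np.int32(48), array([ 0.7342, -0.1138,  0.0276]), ((738.7384643554688, -113.86979675292969), (54.38203430175781, 22.648792266845703), 67.43421936035156))
(np.int32(63), array([ 0.6751, -0.1004,  0.0273]), ((678.0587768554688, -102.06846618652344), (26.372756958007812, 26.139625549316406), 1.089547038078308))
(np.int32(645), array([ 0.5616, -0.2234,  0.0295]), ((563.6698608398438, -223.96142578125), (188.21969604492188, 21.905012130737305), 9.5735502243042))
(np.int32(28), array([ 0.4001, -0.1568,  0.0319]), ((397.772216796875, -157.4241180419922), (11.498165130615234, 28.42180824279785), 87.58440399169922))
```

```bash
cat >> h.py <<'E'
A=np.radians(-80.0); G=np.array([.535,-.0615]); RG=np.array([[np.cos(A),-np.sin(A)],[np.sin(A),np.cos(A)]])
SGN=1
def w(p): return G+RG@np.asarray(p)
def g(p): return RG.T@(np.asarray(p)-G)
def pose(p,th,z=.026):
    "tool pose for gate-frame point p, heading th (rad, gate frame)"
    a=A+th; x=SGN*np.array([np.cos(a),np.sin(a),0]); zz=np.array([0,0,-1.]); 
    return np.r_[w(p),z], np.stack([x,np.cross(zz,x),zz],1)
def box():
    "box centre and heading in the gate frame"
    W=cloud(viewer.camera("top")); q=g([.0,.0])
    o=[r for r in rect(W,(.40,.68,-.22,.26),.0465,.056) if r[0]>300 and g(r[1][:2])[1]>-.1]
    n,m,r=max(o,key=lambda r:r[0]); c=g(np.array(r[0])/1000)
    a=np.radians(r[2])-A; a=(a+np.pi/4)%(np.pi/2)-np.pi/4
    return n,c.round(4),round(np.degrees(a),2),np.round(r[1],1)
E
python3 - <<'E'
from h import *
import h
print(box())
print(g([.5055,.173]))
th=np.radians(-7.3);c=g([.5058,.1731]);d=np.array([np.cos(th),np.sin(th)])
for s in (1,-1):
    h.SGN=s; print(s,ctrl.ik(*pose(c-.11*d,th,.2)),ctrl.ik(*pose([.02,0],0)))
E
```

```text
(np.int32(1736), array([-0.2364,  0.0121]), np.float64(-7.1), array([ 90.4, 118.1]))
[-0.23606004  0.01166867]
1 [ -7.13614255  30.42684568 -39.06198528  97.35477733  21.62936079
  59.97497193 129.35705516] [ 27.28475426  41.04691323 -33.58050977 112.04747936  36.34397053
  37.79819688 160.51493409]
-1 [-35.21165608  26.74381964   5.01241035  97.73055186  -2.72978971
  55.64406297 -26.49182157] [  1.63789664  37.88496583   6.73927951 112.37992674  -8.24025136
  30.18524242  24.10140584]
```

```bash
sed -i 's/^SGN=1/SGN=-1/' h.py; python3 - <<'E'
from h import *
th=np.radians(-7.2);c=np.array([-.2364,.0120]);d=np.array([np.cos(th),np.sin(th)])
ctrl.move_ptp(*pose(c-.112*d,th,.16))
ctrl.command_gripper(.05)
ctrl.move_l(*pose(c-.112*d,th),max_speed=.12)
print(observe()["t"],observe()["tool_pos"])
print(ctrl.move_l(*pose(c-.055*d,th),max_speed=.03,stop_force=2.5))
o=observe();print(o["t"],g(o["tool_pos"][:2]),o["tool_pos"],o["wrist_force"],o["ft_torque"],o["opening"]); print(box())
E
```

```text
3.4083 [0.50074092 0.28548369 0.02667361]
True
4.7333 [-0.30410121  0.02050523] [0.50238709 0.24154192 0.02578329] [ 1.1687033   0.87221628 -0.54278457] [ 0.02098514 -0.03073397  0.00084024] 0.05011397384678897
(np.int32(1705), array([-0.2342,  0.0118]), np.float64(-8.31), array([ 89.2, 119.4]))
```

```bash
cat >> h.py <<'E'
OFF=.0703
def push(c,th,v=.05,**k):
    "drive the box centre to gate-frame c with heading th"
    d=np.array([np.cos(th),np.sin(th)]); return ctrl.move_l(*pose(np.asarray(c)-OFF*d,th),max_speed=v,**k)
E
python3 - <<'E'
from h import *
th=np.radians(-7.2);d=np.array([np.cos(th),np.sin(th)])
c0=g(observe()["tool_pos"][:2])+OFF*d
c=c0+.05*d; push(c,th); print(c0,c,box())
E
```

```text
[-0.23454834  0.01149057] [-0.1849426   0.00522391] (np.int32(1667), array([-0.1843,  0.0057]), np.float64(-6.96), array([ 90.1, 119.9]))
```

Tracking well; now the arc to straighten up.

```bash
python3 - <<'E'
from h import *
c=np.array([-.1849,.0055]);t0=-7.2
for t in (-5.4,-3.6,-1.8,0):
    th=np.radians((t+t0)/2); c=c+.018*np.array([np.cos(th),np.sin(th)]); push(c,np.radians(t)); t0=t
print(c,box()); 
c=viewer.camera("top");cv2.imwrite("pics/t1.png",c["color"][100:320,100:420].repeat(2,0).repeat(2,1))
W=cloud(c)
for o in rect(W,(.4,.65,-.12,0),.036,.046): print(o[0],o[2][0],g(np.array(o[2][0])/1000))
E
```

```text
[-0.11308639  0.00098187] (np.int32(1353), array([-0.1013,  0.0011]), np.float64(-0.08), array([90.7, 97.7]))
69 (598.7594604492188, -50.55056381225586) [0.00028862 0.06469216]
90 (472.7777099609375, -72.01051330566406) [-0.00045395 -0.06310213]
```

View pics/t1.png

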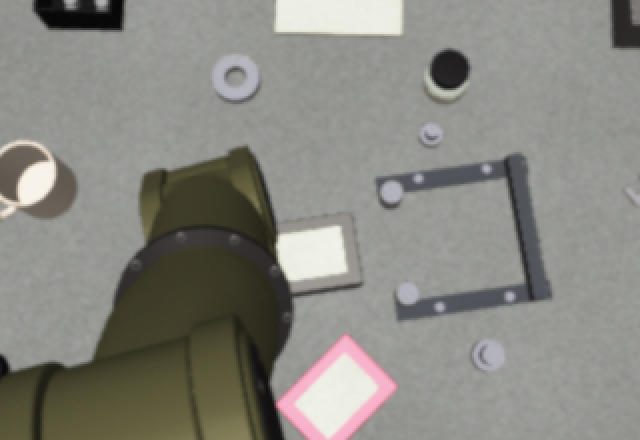

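The box is partly hidden by the hand, but it's straight in front of the gap: visible lid end at about (345,250), posts at (390,193) and (407,293).

```bash
python3 - <<'E'
from h import *
for x in (-.05,0,.03):
    print(push([x,.0009],0,v=.04,stop_force=15),box(),observe()["wrist_force"].round(1),g(observe()["tool_pos"][:2]))
E
```

```text
False (np.int32(824), array([-0.0248,  0.0012]), np.float64(1.21), array([90.1, 68.9])) [-0.9  2.7 -0.5] [-0.12027694  0.00086237]
False (np.int32(402), array([0.0361, 0.0019]), np.float64(-0.23), array([89. , 46.8])) [-0.8  1.8 -1.1] [-0.07004516  0.00080603]Traceback (most recent call last):
  File "<stdin>", line 3, in <module>
  File "h.py", line 30, in box
    n,m,r=max(o,key=lambda r:r[0]); c=g(np.array(r[0])/1000)
          ~~~^^^^^^^^^^^^^^^^^^^^^
ValueError: max() iterable argument is empty
```

Through the gap with no contact force. Push on until it meets the stop.

```bash
python3 - <<'E'
from h import *
print(push([.08,.0009],0,v=.04,stop_force=15),g(observe()["tool_pos"][:2]))
print(push([.105,.0009],0,v=.02,stop_force=15)); o=observe(); print(o["t"],g(o["tool_pos"][:2]),o["wrist_force"].round(1))
ctrl.pause(.4); print(observe()["wrist_force"])
c=viewer.camera("side");cv2.imwrite("pics/s1.png",cv2.resize(c["color"][170:320,180:380],None,fx=3,fy=3))
E
```

```text
False [0.00977557 0.00087861]
True
14.625 [0.02502338 0.00086349] [0.5 0.1 0.2]
[-0.74467973 -0.05129099  0.00286917]
```

View pics/s1.png

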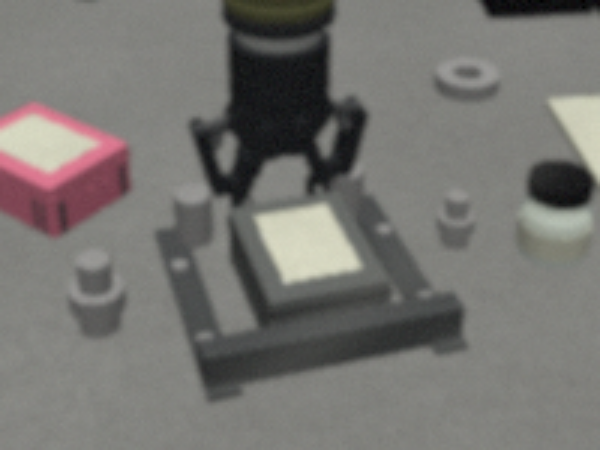

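The side view shows the box past the posts at (310,255), close to the bar, perhaps slightly askew or to the right. I'll back the hand off and measure.

```bash
python3 - <<'E'
from h import *
p=g(observe()["tool_pos"][:2])
ctrl.move_l(*pose(p-[.03,0],0),max_speed=.08)
ctrl.move_l(*pose(p-[.03,0],0,.2),max_speed=.15)
ctrl.move_ptp(*pose([-.36,0.03],0,.2))
ctrl.pause(.3)
c=viewer.camera("top");cv2.imwrite("pics/t2.png",cv2.resize(c["color"][150:300,250:420],None,fx=4,fy=4)[:600])
W=cloud(c);np.savez("pics/t2.npz",**c)
print(box(),observe()["t"])
for o in rect(W,(.4,.7,-.27,.0),.024,.034): print(o[0],g(np.array(o[2][0])/1000),o[2])
for o in rect(W,(.4,.65,-.12,0),.036,.046): print(o[0],o[2][0],g(np.array(o[2][0])/1000))
E
```

```text
(np.int32(1676), array([0.095 , 0.0016]), np.float64(0.16), array([ 90., 120.])) 18.6417
52 [0.06463716 0.13425602] ((678.4404907226562, -101.84186553955078), (26.657039642333984, 26.786623001098633), 88.13927459716797)
529 [1.65035259e-01 1.31647772e-04] ((563.7877197265625, -224.00514221191406), (188.24351501464844, 21.337663650512695), 9.82702922821045)
76 (598.5723266601562, -50.61300277709961) [0.00031762 0.06449703]
89 (472.4163513183594, -72.89987182617188) [ 0.00035915 -0.06361243]
```

View pics/t2.png

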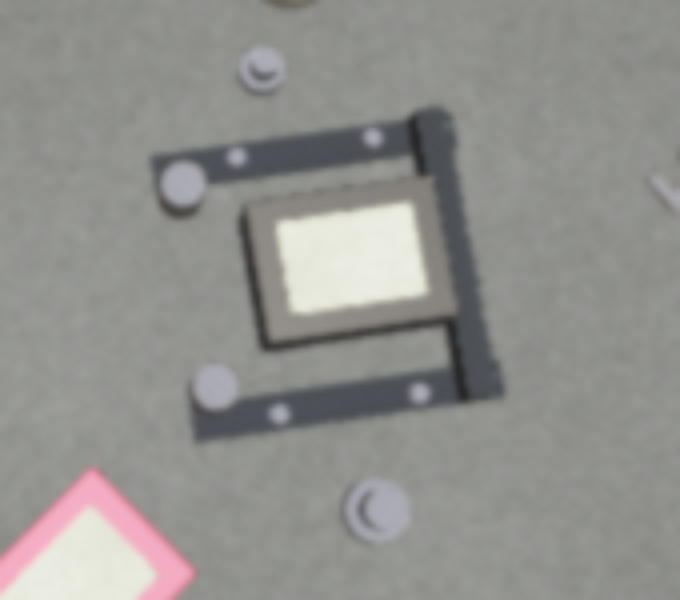

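The picture shows the box flush against the bar at (445,250), parallel to it and centred. It measures x = 95 mm, y = 1.6 mm and 0.2°, with the hand clear.

```bash
python3 -c "
from station import workorder
print(workorder.finish_job())"
```

```text
the job is handed in; nothing more can be done
None
```

The kit box went between the posts and lies flat against the stop bar (measured x = 95 mm, 1.6 mm off the centre line, 0.2° askew); the hand is clear and the job is handed in at about 19 s of the 64 s limit, though `finish_job()` gave no verdict.

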